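# Draw out the rim gauge arm to the marker clip and hold it

## Task

Release the rim gauge's telescoping arm by pushing its lock button fully down, then take its upright knob in a gentle grip and draw the arm out until its pointer stands level with the marker clip on the scale. A spring pulls the arm back, so finish while still holding the knob, with the pointer steady at the clip. The knob is thin hollow plastic: never squeeze it hard (60 N of grip is too much), and leave the spray can, spanner and tape roll alone.

Things in the scene. Friction and masses are not known exactly. Their poses are not given: they have to be found in the camera images.
- gauge: rim gauge fixed to the bench: grey housing 200 x 52 mm, 78 mm high, on a steel foot plate. Origin on the bench; housing spans x -140 to +60, y -26 to +26 mm. x = level direction in which the arm slides out of the front face, z up. Beside the arm an aluminium scale strip (x 40 to 300, y 32 to 62, top z 48 mm) with black ticks every 10 mm
- gauge_arm (a joint): how far the arm (24 mm square steel bar, top 67 mm above the bench) is drawn out along the gauge's +x: 0 = home, at most 0.16 m. Locked within 3 mm of home until the button has been pushed 4.5 mm down. A spring pulls it home with about 4 N at home, 6 N fully out: it runs back if let go
- lock_button (a joint): travel of the lock button: 0 = up (locked), 0.006 m = fully down (released). It takes about 3 N to push and stays down by itself
- lock_button_top (a point): centre of the top face of the lock button, a round black button 28 mm in diameter on top of the housing (gauge frame x -20, y 0, z 93 mm when up), pushed straight down
- pull_knob (a point): upright round black knob, 25 mm in diameter, 52 mm tall, standing on the arm near its outer end: the grip for pulling. This point is the centre of its underside, 69.5 mm above the bench, z up; at home at gauge x +130, y 0 mm. Moves with the arm. Thin hollow plastic, crushed by a grip of 60 N per finger; 20 to 40 N is plenty
- pointer (a point): end of the arm's thin dark pointer, over the scale strip, 35 mm behind the knob's axis along the gauge's x (at home gauge x +95, y +44, z 55 mm); it moves with the arm
- clip_nose (a point): tip of the nose of the small dark steel marker clip (block 20 x 26 x 28 mm with a small bright screw on top) fixed on the outer edge of the scale strip; the nose points towards the arm. The arm is set when pointer and nose have the same position along the gauge's x; this is at 70 to 140 mm of arm travel, differently each time
- clip: the same marker clip; origin 7 mm under the nose tip, axes parallel to the gauge's. Does not move
- spray_can: white spray can, 60 mm in diameter, 150 mm tall, upright and loose; origin at the centre of its underside. Not to be disturbed
- spanner: steel spanner lying loose; not to be disturbed
- tape_roll: roll of paper tape, 90 mm in diameter, 25 mm tall, lying loose; origin at the centre of its underside. Not to be disturbed

How it is judged (in metres and radians):
On the way, in this order (a step that is already met when the one before it is completed fails the run):
1. the lock button is pushed down while the arm is still home (value of joint lock_button above 0.0048 m and value of joint gauge_arm below 0.006 m), for 0.1 s.
2. the arm is drawn out to the clip by the knob (x of pointer in the frame of clip between -0.005 and 0.005 m and contact force between the fingers and gauge_arm above 1 N), for 0.3 s.
At the end, for the whole second after the job is handed in: The pointer stands within 5 mm of the clip's nose along the scale, the arm is steady (under 10 mm/s), the lock button is still down, and the fingers are still holding the knob against the spring (contact over 1 N), with no loose thing propping the arm (all of step 2 and velocity of joint gauge_arm between -0.01 and 0.01 m/s and value of joint lock_button above 0.0045 m and not (contact force between any of spray_can, spanner, tape_roll and gauge_arm above 0.1 N)); the arm keeps its last pose, push and grip.
It fails at once if the hollow knob is squeezed too hard (60 N from each of two fingers, 120 N in all) (contact force between the fingers and gauge_arm above 120 N).
It fails at once if the spray can is moved or tipped (distance of spray_can from where it was at the start of the episode above 0.03 m or angle between spray_can's own z axis and vertical above 0.4 rad).
It fails at once if the spanner is moved (distance of spanner from where it was at the start of the episode above 0.03 m).
It fails at once if the tape roll is moved (distance of tape_roll from where it was at the start of the episode above 0.03 m).
It also fails if it takes over 45 s, if anything falls off the work surface, if the arm or the gripper's body presses on something with over 40 N, if the wrist force passes 120 N, or if a joint passes its speed limit or range.

## Robot

A 7-joint arm with a two-finger parallel gripper is mounted at the origin on the work surface. World frame = base frame: x ahead of the robot, y to its left, z up, the work surface at z = 0. Lengths are in m, angles in degrees, forces in N, time in s.
With the tool pointing down it reaches from about 0.425 to 1.025 m from the base axis. Payload 9.4 kg.
Tool frame: the origin (TCP) lies between the finger pads; the fingertips stand 17 mm ahead of it and the grasp point (between the pads) lies 2 mm behind it (env.nose_length is the distance from the TCP to the fingertips, in m); z points along the fingers, y is the line along which they close (so a half turn about z gives the same grasp; the last joint's range is limited). The gripper opens to 85 mm and grips with 20 to 120 N. Pads are 22 mm wide; open, the fingers measure 114 mm over their backs; the gripper's body (76 mm by 85 mm) begins 54 mm behind the grasp point. The pads swing forward as they close: fully open they stand 13 mm farther back than shut.
Start: joints at [71.58, 34.337, -0.143, 91.639, 0.103, 54.024, -4.572], TCP at [0.176, -0.703, 0.248] pointing down, gripper open.
Joint ranges: [-147.43, 147.43], [-19.82, 112.94], [-74.19, 73.91], [6.32, 146.72], [-59.91, 239.91], [6.04, 106.73], [-150.56, 150.56]. Speed limits (degrees/s): [127.2, 127.2, 172.46, 172.46, 180, 180, 180].

## Interface

Orientations are given as [roll, pitch, yaw] about the fixed x, y, z axes, in that order (R = Rz(yaw) Ry(pitch) Rx(roll)).
In Python, from rig import env gives the robot as it stands.
- The arm moves only by the shell command python3 -m handwheel 'ROWS' [FORCE]. ROWS is JSON, a list that holds one entry, the list of rows, each a list of 7 numbers: the turn, a rotation vector about the world's x, y, z in rad, then the shift along the world's x, y, z in m, then the closure, from 0 (fully open) to 1 (shut). In form: [[[ax, ay, az, x, y, z, claw], ...]]. A call has exactly 8 rows; each row shifts and turns the commanded pose from where the row before left it; what a row does not reach is not made up. A row lasts 1/8 s, in which the tool goes at most 62.5 mm and 10.7 degrees, less where a joint would pass 70% of its speed; a pose out of reach is approached as far as the arm can. A call is refused whole if a number of a shift passes 0.0625 or a number of a turn 0.188, either way. A call with a gripper value outside its range is refused whole. The fingers move at their own pace and stop on an object; FORCE is the grip in N (left out, the last holds). Time passes only in rows, so rows that do not move let the fingers close, or fill a call up. It gives the time, the measured TCP pose, the force, the opening and the grip force at its end, in the units of the state.
- env.get_state(): the state, without advancing time (a new reading comes with each control period).
- env.read_camera(name): name is "scene" or "top" or "wrist"; returns the picture (400x640x3 uint8, blue, green, red); there is no depth.
- env.camera_params(name): a dict with "mtx" (3x3 intrinsics, pixels), "view" (4x4, takes a point from world to camera coordinates). Camera axes: x right, y down, z forward; pixel columns grow to the right and rows downward; lengths in m; the calibration is good to about 2 mm. A picture is of the moment at which its call begins: read the wrist's pose just before it. camera_params takes no time and is no camera call; for the wrist camera it gives the pose at the moment of the call.
- env.finish_job(): hands the job in; it is judged then, once.
Trained networks look in the newest picture that a camera, given by its name, has taken for a name from the list of things; names that differ only in an ending like _2 or _b are one class to them, and where a whole thing is asked for, a point or a joint stands for the part that bears it (a point fixed in the world has none). Each returns a list of dicts, best first, with "p" (0 to 1); they miss things now and then, are a little off and sometimes report something else, mostly with a low value. They report only what shows in the picture. A call takes as long as a camera call.
- env.boxes_of(target, camera): "point" ([column, row] in pixels, amid what is visible of it).
- env.regions_of(target, camera): "pixels" (400x640 bool, what is visible of it) and "point" ([column, row] in pixels, amid what is visible of it).
- env.place_of(target, camera): "point" ([column, row] in pixels: a listed point, or the origin of a listed thing).
The state is a dict: "time_s": time; "qpos": joint angles; "joint_vel": joint speeds; "effort": joint torques, N m; "ee_pos": TCP position; "tool_rot": TCP orientation; "wrist_force": force on the tool from outside, world axes, zero at the start; "wrist_torque": the same for the moment, N m; "finger_gap": opening from 0.0 (shut) to 1.0 (fully open); "grip_force": force on a finger pad.
Only numpy, scipy, OpenCV 4.12 (cv2) and the standard library are available. Lean on these libraries where they do the work, as an engineer would, in place of code of your own. Each camera call takes 0.05 s, during which the arm holds its last target. There are 200 camera calls.

## Working session

There is one attempt and no reset: what is moved stays moved. The work goes in short steps, Python scripts to look and compute and a shell command to move; the robot and the scene stay as the last step left them, time stands still between calls to the robot, and variables do not carry over. Pictures are saved under pics/ and viewed, at most 10 in all, crops included, and the job is handed in when it is done.

```bash
mkdir -p pics; ls; cat > h.py <<'E'
import numpy as np, cv2
from rig import env
def ray(cam,px,P=None):
    P=P or env.camera_params(cam); K=np.array(P["mtx"]);V=np.array(P["view"])
    R,t=V[:3,:3],V[:3,3]
    d=R.T@np.linalg.solve(K,[px[0],px[1],1]); return -R.T@t,d/np.linalg.norm(d)
def tri(rs):
    A=np.zeros((3,3));b=np.zeros(3)
    for o,d in rs:
        M=np.eye(3)-np.outer(d,d);A+=M;b+=M@o
    p=np.linalg.solve(A,b); return p,[float(np.linalg.norm((np.eye(3)-np.outer(d,d))@(p-o))) for o,d in rs]
def atz(cam,px,z):
    o,d=ray(cam,px); return o+d*(z-o[2])/d[2]
E
python3 - <<'E'
from h import *
np.set_printoptions(precision=4,suppress=True)
ims=[]
for c in ["scene","top"]:
    im=env.read_camera(c); ims.append(im); cv2.imwrite(f"pics/{c}0.png",im)
for n in ["lock_button_top","pull_knob","pointer","clip_nose","gauge","clip","spray_can","spanner","tape_roll"]:
    r=[]
    for c in ["scene","top"]:
        q=env.place_of(n,c)[:2]; print(n,c,[(np.round(x["point"],1),round(x["p"],2)) for x in q])
        if q: r.append(ray(c,q[0]["point"]))
    if len(r)==2: print("   ",*tri(r))
print(env.get_state())
E
```

```text
pics
lock_button_top scene [(array([187.5, 237.8]), 0.5)]
lock_button_top top [(array([447.3, 222.6]), 0.55)]
    [ 0.56   -0.1764  0.0985] [0.002326132245696809, 0.002326132245696835]
pull_knob scene [(array([265.4, 219. ]), 0.59), (array([207.4, 265. ]), 0.38)]
pull_knob top [(array([366.8, 213.1]), 0.63)]
    [ 0.5902 -0.03    0.0712] [4.789076964988882e-05, 4.789076964988381e-05]
pointer scene [(array([239.6, 218.1]), 0.92)]
pointer top [(array([377.3, 237.6]), 0.94)]
    [ 0.5414 -0.0537  0.0544] [0.005426800526944973, 0.005426800526945052]
clip_nose scene [(array([273.6, 202.7]), 0.52), (array([273. , 209.9]), 0.41)]
clip_nose top [(array([340.1, 233.9]), 0.58)]
    [0.5528 0.0207 0.0584] [0.002293719232998758, 0.0022937192329987514]
gauge scene [(array([210.9, 266.2]), 0.81)]
gauge top [(array([431. , 228.5]), 0.83)]
    [ 0.5664 -0.1599  0.01  ] [0.007112084694376869, 0.007112084694376747]
clip scene [(array([270.6, 206.6]), 0.5)]
clip top [(array([343.3, 237.3]), 0.54)]
    [0.5477 0.0148 0.0473] [0.0016108701965103821, 0.0016108701965103815]
spray_can scene [(array([360. , 
[... 392 characters left out ...]
5, 202.5]), 0.58)]
tape_roll top [(array([226.3, 177.7]), 0.71), (array([381.6, 235.9]), 0.4)]
    [0.689  0.2515 0.0093] [0.00019655416622831655, 0.00019655416622838695]
{'time_s': 1.0, 'qpos': array([71.5808, 34.3353, -0.1441, 91.6378,  0.1018, 54.0258, -4.572 ]), 'joint_vel': array([-0.0416,  0.0714, -0.0435,  0.1059, -0.0183,  0.0192, -0.0567]), 'effort': array([ -0.0002, -77.6217,   1.5644, -25.8381,   0.0125,   0.0023,
         0.    ]), 'ee_pos': array([ 0.1757, -0.7034,  0.2483]), 'tool_rot': array([179.9986,   0.001 ,  14.0259]), 'wrist_force': array([-0.6266, -0.2078, -0.4811]), 'wrist_torque': array([-0.0631,  0.0011, -0.0123]), 'grip_force': 0.0, 'finger_gap': 0.9966370260780788}
```

View pics/scene0.png

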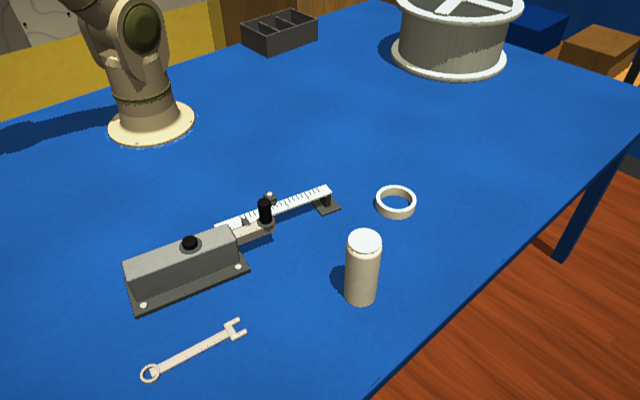

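View pics/top0.png

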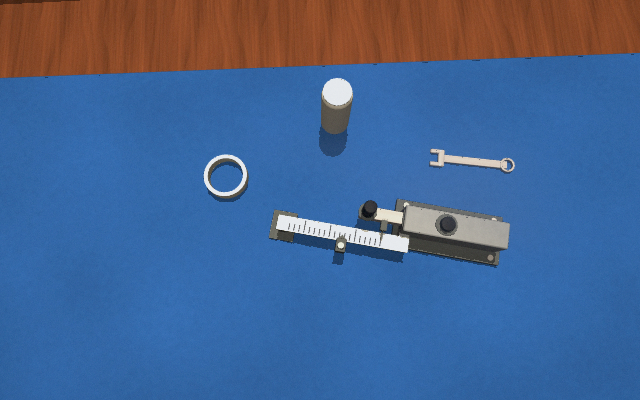

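Both pictures agree with the networks: button (188,238)/(447,222), knob (265,219)/(367,213), clip (270,200)/(341,240). The gauge's x axis lies about 78° from world x, and about 75 mm of travel is needed. I'm going above the button with the fingers shut.

```bash
python3 -m handwheel '[[[0,0,-0.056,0.035,0.048,0,1],[0,0,-0.056,0.035,0.048,0,1],[0,0,-0.056,0.035,0.048,0,1],[0,0,-0.056,0.035,0.048,0,1],[0,0,-0.056,0.035,0.048,0,1],[0,0,-0.056,0.035,0.048,0,1],[0,0,-0.056,0.035,0.048,0,1],[0,0,-0.056,0.035,0.048,0,1]]]' 25
python3 -m handwheel '[[[0,0,0,0.035,0.048,0,1],[0,0,0,0.035,0.048,0,1],[0,0,0,0.034,0.047,0,1],[0,0,0,0,0,-0.03,1],[0,0,0,0,0,-0.03,1],[0,0,0,0,0,-0.03,1],[0,0,0,0,0,0,1],[0,0,0,0,0,0,1]]]'
python3 - <<'E'
from h import *
np.set_printoptions(precision=4,suppress=True)
P=env.camera_params("wrist"); im=env.read_camera("wrist"); cv2.imwrite("pics/w1.png",im)
for n,z in [("lock_button_top",.093),("pull_knob",.0695),("pointer",.055),("clip_nose",.055)]:
    for c in ["wrist"]:
        for q in env.place_of(n,c)[:2]: print(n,np.round(q["point"],1),round(q["p"],2),atz(c,q["point"],z))
s=env.get_state(); print(s["ee_pos"],s["tool_rot"],s["wrist_force"],s["qpos"])
E
```

```text
time_s: 2.0
ee_pos: [0.4568, -0.3178, 0.2486]
tool_rot: [180.0, -0.0, -11.8]
wrist_force: [1.0, 0.5, 0.2]
finger_gap: 0.002
grip_force: 0.0
time_s: 3.0
ee_pos: [0.5602, -0.1766, 0.1592]
tool_rot: [180.0, -0.0, -11.7]
wrist_force: [-0.2, 0.0, 0.1]
finger_gap: 0.002
grip_force: 0.0
lock_button_top [321.  219.4] 0.73 [ 0.5607 -0.1777  0.093 ]
pull_knob [133.4 202.3] 0.58 [ 0.5955 -0.033   0.0695]
pointer [190.  246.9] 0.81 [ 0.5432 -0.0552  0.055 ]
clip_nose [107.5 253.9] 0.81 [0.5514 0.0195 0.055 ]
[ 0.5601 -0.1766  0.1593] [179.9997  -0.0908 -11.6477] [ 0.6878 -0.4827  0.5382] [  9.5654  31.4521   3.4864 114.8057  -3.277   33.7418 -86.3842]
```

The wrist view confirms the button within 1 mm of being under the tool. Pushing down.

```bash
python3 -m handwheel '[[[0,0,0,0,0,-0.03,1],[0,0,0,0,0,-0.015,1],[0,0,0,0,0,-0.004,1],[0,0,0,0,0,-0.002,1],[0,0,0,0,0,-0.002,1],[0,0,0,0,0,-0.002,1],[0,0,0,0,0,-0.001,1],[0,0,0,0,0,0,1]]]'
```

```text
time_s: 4.25
ee_pos: [0.5598, -0.1764, 0.1038]
tool_rot: [-180.0, -0.1, -11.7]
wrist_force: [-4.9, 1.5, 16.8]
finger_gap: -0.001
grip_force: 8.8
```

View pics/w1.png

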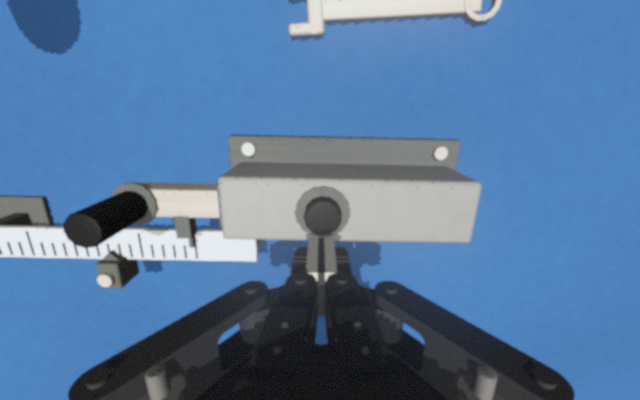

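The button bottomed (17 N at 6 mm of travel). In the wrist picture it is at (322,213), the knob's base at (135,203) and the clip at (115,270). Lifting, opening and going above the knob.

```bash
python3 -m handwheel '[[[0,0,0,0,0,0.04,1],[0,0,0,0,0,0.04,1],[0,0,0,0.011,0.048,0.01,0.3],[0,0,0,0.011,0.048,0,0],[0,0,0,0.01,0.0485,0,0],[0,0,0,0,0,0,0],[0,0,0,0,0,0,0],[0,0,0,0,0,0,0]]]' 25
python3 - <<'E'
from h import *
np.set_printoptions(precision=4,suppress=True)
im=env.read_camera("wrist"); cv2.imwrite("pics/w2.png",im)
for n,z in [("lock_button_top",.087),("pull_knob",.0695),("pointer",.055),("clip_nose",.055)]:
    for c in ["wrist","top","scene"]:
        if c!="wrist": env.read_camera(c)
        for q in env.place_of(n,c)[:1]: print(n,c,np.round(q["point"],1),round(q["p"],2),atz(c,q["point"],z))
        if c!="wrist": env.read_camera("wrist")
s=env.get_state(); print(s["ee_pos"],s["tool_rot"],s["finger_gap"],s["time_s"])
E
```

```text
time_s: 5.25
ee_pos: [0.5916, -0.0335, 0.1924]
tool_rot: [180.0, -0.0, -11.8]
wrist_force: [-0.2, -0.3, 0.1]
finger_gap: 0.999
grip_force: 0.0
lock_button_top wrist [493.7 199. ] 0.74 [ 0.5649 -0.1782  0.087 ]
lock_button_top top [335.2 120.3] 0.39 [0.7756 0.0214 0.087 ]
lock_button_top scene [187.7 241.3] 0.63 [ 0.5553 -0.1787  0.087 ]
pull_knob wrist [322.7 191.5] 0.74 [ 0.5958 -0.0355  0.0695]
pull_knob top [366.8 210.9] 0.95 [ 0.5947 -0.0305  0.0695]
pull_knob scene [264.9 217.4] 0.96 [ 0.5845 -0.0271  0.0695]
pointer wrist [355.8 231.9] 0.7 [ 0.5437 -0.0586  0.055 ]
pointer top [379.8 238.2] 0.95 [ 0.5427 -0.0537  0.055 ]
pointer scene [241.3 214.3] 0.83 [ 0.5321 -0.0497  0.055 ]
clip_nose wrist [275.2 234.9] 0.85 [0.5567 0.0211 0.055 ]
clip_nose top [340.9 234.8] 0.61 [0.5527 0.021  0.055 ]
clip_nose scene [274.6 203.7] 0.42 [0.5524 0.0205 0.055 ]
[ 0.5917 -0.0319  0.1923] [179.9996   0.0057 -11.6434] 0.9976362616973663 6.7
```

View pics/w2.png

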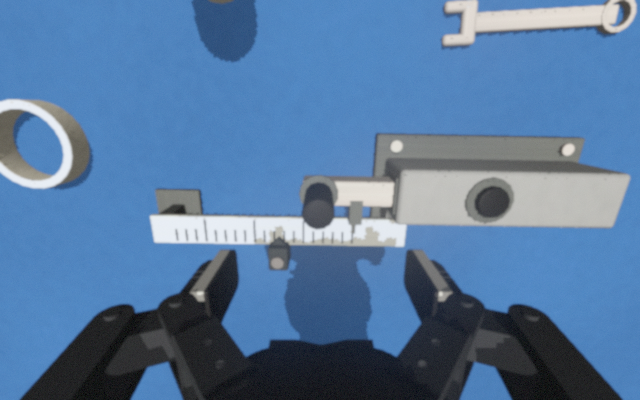

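The picture shows the knob centred between the fingers (319,200), pointer at (356,212), clip nose near (279,240), nothing in the way. Descending and gripping gently.

```bash
python3 -m handwheel '[[[0,0,0,0.0025,-0.001,-0.035,0],[0,0,0,0,0,-0.035,0],[0,0,0,0,0,-0.024,0],[0,0,0,0,0,0,0.3],[0,0,0,0,0,0,0.5],[0,0,0,0,0,0,0.6],[0,0,0,0,0,0,0.7],[0,0,0,0,0,0,0.8]]]' 25
python3 -m handwheel '[[[0,0,0,0,0,0,0.8],[0,0,0,0,0,0,0.85],[0,0,0,0,0,0,0.85],[0,0,0,0,0,0,0.9],[0,0,0,0,0,0,0.9],[0,0,0,0,0,0,0.9],[0,0,0,0,0,0,0.9],[0,0,0,0,0,0,0.9]]]'
```

```text
time_s: 7.7
ee_pos: [0.595, -0.0319, 0.0994]
tool_rot: [-179.9, -0.1, -11.6]
wrist_force: [-0.6, 3.1, 6.2]
finger_gap: 0.283
grip_force: 24.6
time_s: 8.7
ee_pos: [0.595, -0.0319, 0.0993]
tool_rot: [-179.9, -0.1, -11.6]
wrist_force: [1.4, 4.9, 6.0]
finger_gap: 0.286
grip_force: 24.6
```

Gripped (24 mm opening, 24.6 N). I'll draw out about 60 mm, then measure the remainder.

```bash
python3 -m handwheel '[[[0,0,0,0.0021,0.0098,0,0.9],[0,0,0,0.0021,0.0098,0,0.9],[0,0,0,0.0021,0.0098,0,0.9],[0,0,0,0.0021,0.0098,0,0.9],[0,0,0,0.0021,0.0098,0,0.9],[0,0,0,0.0021,0.0098,0,0.9],[0,0,0,0,0,0,0.9],[0,0,0,0,0,0,0.9]]]'
cat > m.py <<'E'
from h import *
np.set_printoptions(precision=4,suppress=True)
u=np.array([.211,.977,0])
import sys
for c in ["wrist","top","scene"]:
    im=env.read_camera(c); cv2.imwrite(f"pics/{c}{sys.argv[1]}.png",im); R={}
    for n in ["pointer","clip_nose","pull_knob"]:
        for q in env.place_of(n,c)[:1]:
            R[n]=atz(c,q["point"],.0695 if n=="pull_knob" else .055); print(c,n,np.round(q["point"],1),round(q["p"],2),R[n])
    if "clip_nose" in R:
        for n,o in (("pointer",0),("pull_knob",.035)):
            if n in R: print("   remaining by",n,round(float((R["clip_nose"]-R[n])@u)+o,4))
s=env.get_state(); print(s["ee_pos"],s["tool_rot"],s["wrist_force"],s["grip_force"],s["time_s"])
E
python3 m.py 3
```

```text
time_s: 9.7
ee_pos: [0.6078, 0.0246, 0.0993]
tool_rot: [180.0, -0.2, -11.7]
wrist_force: [1.2, -3.5, 5.1]
finger_gap: 0.285
grip_force: 24.7
wrist clip_nose [344.7 301.1] 0.97 [0.5532 0.0179 0.055 ]
wrist pull_knob [322.5 241.7] 0.56 [0.6084 0.0226 0.0695]
   remaining by pull_knob 0.0187
top clip_nose [224.  176.7] 0.35 [0.6791 0.247  0.055 ]
scene pointer [267.4 208.5] 0.97 [0.554  0.0004 0.055 ]
scene clip_nose [274.3 202.8] 0.57 [0.5497 0.0217 0.055 ]
scene pull_knob [289.8 206.6] 0.91 [0.5932 0.0294 0.0695]
   remaining by pointer 0.0199
   remaining by pull_knob 0.0184
[0.6078 0.0245 0.0994] [179.9693  -0.1494 -11.702 ] [ 0.9497 -3.7844  6.2347] 24.694380462169647 10.3
```

```bash
python3 -m handwheel '[[[0,0,0,0.0015,0.007,0,0.9],[0,0,0,0.0015,0.007,0,0.9],[0,0,0,0.0004,0.0018,0,0.9],[0,0,0,0,0,0,0.9],[0,0,0,0,0,0,0.9],[0,0,0,0,0,0,0.9],[0,0,0,0,0,0,0.9],[0,0,0,0,0,0,0.9]]]'
python3 m.py 4
python3 - <<'E'
import cv2,numpy as np
w=cv2.imread("pics/wrist4.png")[200:380,250:450]; s=cv2.imread("pics/scene4.png")[150:270,220:353]
cv2.imwrite("pics/c4.png",np.hstack([cv2.resize(w,(400,360),interpolation=2),cv2.resize(s,(400,360),interpolation=2)]))
E
```

```text
time_s: 11.3
ee_pos: [0.6114, 0.0402, 0.0994]
tool_rot: [180.0, -0.2, -11.7]
wrist_force: [1.7, -4.0, 5.6]
finger_gap: 0.283
grip_force: 24.7
wrist clip_nose [320.9 243.1] 0.61 [0.6041 0.0409 0.055 ]
wrist pull_knob [322.8 242.1] 0.62 [0.6116 0.0382 0.0695]
   remaining by pull_knob 0.036
scene pointer [276.2 206.7] 0.89 [0.5619 0.0174 0.055 ]
scene clip_nose [272.8 203.8] 0.62 [0.5501 0.0175 0.055 ]
scene pull_knob [298.4 205. ] 0.72 [0.6013 0.0454 0.0695]
   remaining by pointer -0.0023
   remaining by pull_knob -0.0031
[0.6114 0.0402 0.0994] [179.9688  -0.1647 -11.7079] [ 1.6476 -4.177   4.8212] 24.678251445293427 11.9
```

View pics/c4.png

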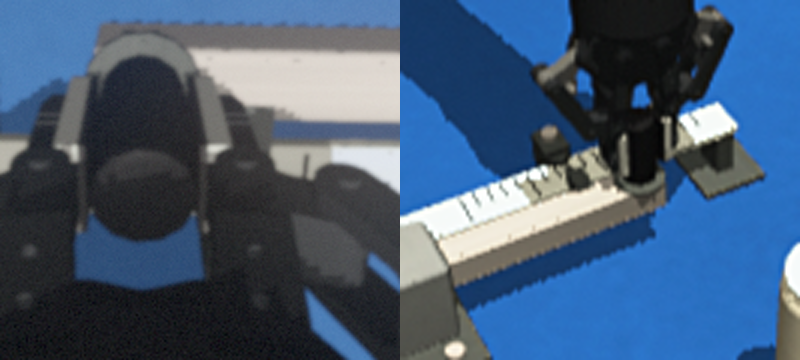

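The close-up shows the pointer almost level with the nose (scene crop: pointer (577,180), clip (550,150)). The estimates differ by a few mm, so I'm zooming in on the earlier clear wrist views and the current scene view for hand-picked pixels.

```bash
python3 - <<'E'
import cv2,numpy as np
f=lambda n,x,y,w,h,k:cv2.resize(cv2.imread(f"pics/{n}.png")[y:y+h,x:x+w],(w*k,h*k),interpolation=cv2.INTER_CUBIC)
a=f("wrist2" if 0 else "w2",250,185,130,75,6) # 780x450? 
b=f("w1",80,215,130,70,6)
a=a[:75*6][:280]; b=b[:]
cv2.imwrite("pics/z1.png",np.vstack([f("w2",250,198,130,50,6),f("w1",80,215,130,48,6)]))
cv2.imwrite("pics/z2.png",np.hstack([f("scene4",255,185,48,40,10),f("scene3",255,185,30,40,10)]))
E
```

```text
(no output)
```

View pics/z1.png

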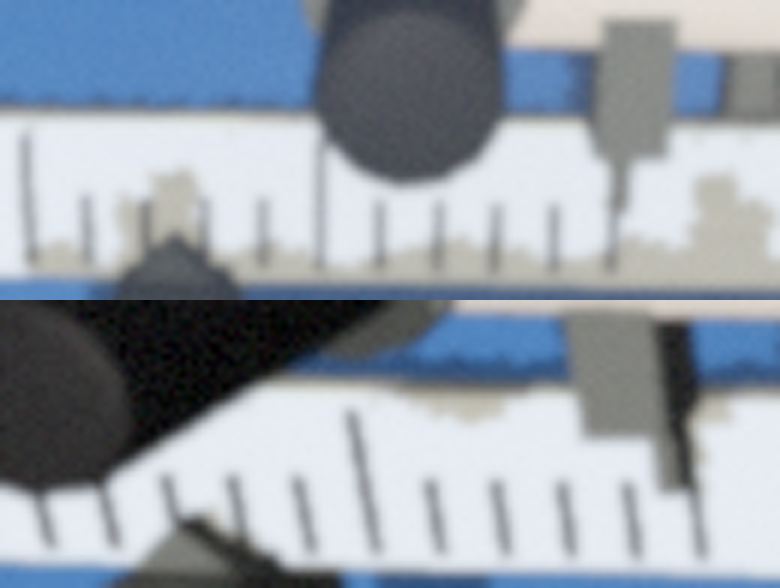

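View pics/z2.png

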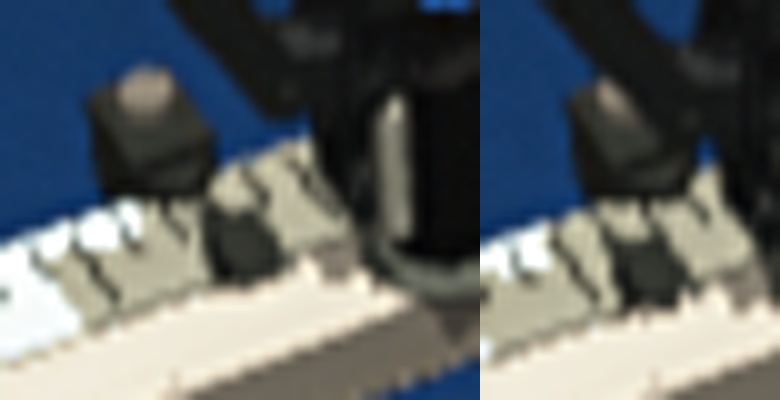

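```bash
python3 - <<'E'
from h import *
np.set_printoptions(precision=4,suppress=True)
u=np.array([.211,.977,0]); e=env.get_state()["ee_pos"]
def at(px,T,z):
    o,d=ray("wrist",px); o=o+np.array(T)-e; return o+d*(z-o[2])/d[2]
for T,p,n,ticks in [((.5917,-.0330,.1923),(353,232.7),(279.3,237.5),((250+611/6,198+265/6),(250+30/6,198+262/6),100)),
            ((.5601,-.1766,.1593),(192,246.3),(112.2,251.7),((80+702/6,215+255/6),(80+48/6,215+245/6),100))]:
    a,b=at(ticks[0],T,.048),at(ticks[1],T,.048); print("ticks",b-a,np.linalg.norm((b-a)[:2]),np.degrees(np.arctan2(*(b-a)[[1,0]])))
    for z in (.055,.058): P,N=at(p,T,.055),at(n,T,z); print(z,P,N,(N-P)@u)
E
```

```text
ticks [0.0209 0.0983 0.    ] 0.10047422557423026 77.99418722761638
0.055 [ 0.5438 -0.0569  0.055 ] [0.5536 0.0165 0.055 ] 0.07386512992401197
0.058 [ 0.5438 -0.0569  0.055 ] [0.5549 0.0158 0.058 ] 0.07340786725994534
ticks [0.022  0.0981 0.    ] 0.10050455071990262 77.32824028061452
0.055 [ 0.5437 -0.0573  0.055 ] [0.553  0.0142 0.055 ] 0.0718517375915541
0.058 [ 0.5437 -0.0573  0.055 ] [0.5541 0.0115 0.058 ] 0.06944502344833398
```

Hand-picked pixels, with the ticks checking to 100.5 mm per 100 mm, give 72–74 mm of travel needed. The tool has drawn 74 mm and holds steadily against the spring, so I'm handing in.

```bash
python3 -c "
from rig import env
s=env.get_state();print(s['ee_pos'],s['grip_force'],s['wrist_force'],s['time_s']);print(env.finish_job())"
```

```text
[0.61136189 0.04021421 0.09935145] 24.678251445293427 [ 1.64761031 -4.1770026   4.82120732] 11.9
the job is handed in; nothing more can be done
None
```

I handed in the job at 11.9 s: the lock button is fully down, the knob is held at about 25 N, and the arm is out 74 mm, which by my measurements puts the pointer within about 2–3 mm of the clip nose; the hand-in returned no verdict.

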